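# Turn the spice carousel and hold its sprung shutter open

### The job

In the clear spice box on the worktop, turn the carousel by the black knob on top until the jar with the yellow cap clicks into place behind the window at the front, with the blue shutter still shut. Then pull the shutter sideways by its upright black handle until its red pointer stands at the green clip, and finish while holding it there against its spring, so that someone can take the jar out. Do not let go at the end, and leave the glass, mug and tin in front of the box where they are.

Things in the scene. Friction and masses are not known exactly. Their poses are not given: they have to be found in the camera images.
- spice_box: Fixed clear spice box, 200 mm deep (x), 210 wide (y); clear flat roof, top at 132 mm, white rail on its front edge to 134. Origin: centre of its underside on the worktop. Its -x axis points out of the front (to the robot), +y to its left seen from the robot. Window, 56 mm wide, in the middle of the front wall (x = -97 mm, y = 0). Box yaw -0.3 to 0.12 rad.
- carousel (a joint): Angle (rad) of the carousel about the box centre, + anticlockwise from above; 0 at the start. Sprung detents at -1.047, 0, +1.047 (one bay); 0.3 N m carries it over; within 0.1 of a detent it clicks in and centres itself when let go, elsewhere it is free. Stops 0.13 past the outer detents. A jar on the box's left (+y) comes to the window at +1.047, one on the right at -1.047.
- knob_grip (a point): Grip point of the carousel's black bar knob, on the carousel's axis above the roof, 163 mm above the worktop. Bar 56 mm long, 16 thick, from 138 to 178 mm above the worktop, white tick at one end. Axes turn with the carousel: bar long along x, thin along y; at angle 0 it points at the window (along the box's x).
- shutter: Blue shutter plate, 64 mm wide, in front of the window, with handle and pointer. Its origin coincides with that of spice_box when shut and slides along the box's -y (to the box's right) as it is pulled open, up to 80 mm. A spring shuts it: about 3.5 N when shut, 8 N at 64 mm open; let go, it snaps shut.
- handle_grip (a point): Grip point of the shutter's upright black handle plate, 148 mm in front of the box's centre, 130 mm above the worktop. Plate 14 mm thick along the pull (box y), 36 mm wide along box x, 75 to 150 mm above the worktop, free on both sides. Moves with the shutter. Axes as the box's.
- pointer (a point): Tip of the small red pointer on the shutter's top edge, over the rail at the roof's front edge; moves with the shutter; in line (box y) with the handle. Axes as the box's.
- green_clip: Green clip, 10 mm wide along the box's y, 14 mm deep, 5 mm high, fixed on the roof just behind the path of the pointer, 46 to 66 mm to the right (-y) of the shut pointer. It is the mark: the pointer is at it when level with it along the box's y. Origin: centre of its underside; axes as the box's.
- yellow_cap_jar: Loose spice jar, 45 mm across, 100 mm high, yellow cap; at the start in the bay one step to the left or right of the window, 62 mm from the carousel's axis between low fins that carry it round. Origin: centre of its underside, 20 mm above the worktop.
- white_cap_jar: Loose spice jar, 47 mm across, 98 mm high, white cap; in the bay on the other side of the window. Origin: centre of its underside.
- slim_jar: Loose spice jar, 40 mm across, 101 mm high, white cap; behind the window at the start. Origin: centre of its underside.
- coffee_maker: Fixed coffee maker, 190 x 220 mm, 310 mm high, always at the left of the worktop (x 0.39 to 0.63, y 0.23 to 0.46 in the room). Between the arm's start and the box: go round in front of it (x under 0.28) or above it. A wall cabinet hangs from 0.37 m up over the worktop left of y = 0.2 and beyond x = 0.58.
- glass: Empty drinking glass, 81 mm across, 93 mm high, loose, in front of the box to the left; leave it alone. Origin: centre of its underside.
- mug: White mug with dark dots, 82 x 114 mm with handle, 91 mm high, loose, in front of the box; leave it alone. Origin: centre of its underside.
- tin: Food tin, 75 mm across, 58 mm high, loose, in front of the box to the right; leave it alone. Origin: centre of its underside.

How it is judged:
On the way, in this order (a step that is already met when the one before it is completed fails the run):
1. the carousel rests in the detent that brings the yellow-capped jar behind the window, with the shutter still shut (x of yellow_cap_jar in the frame of spice_box between -0.09 and -0.04 m and y of yellow_cap_jar in the frame of spice_box between -0.02 and 0.02 m and height (world z) of yellow_cap_jar below 0.03 m and angle between yellow_cap_jar's own z axis and vertical below 0.2 rad and (value of joint carousel between 0.9472 and 1.1472 rad or value of joint carousel between -1.1472 and -0.9472 rad) and velocity of joint carousel between -0.1 and 0.1 rad/s and y of shutter in the frame of spice_box above -0.008 m), for 0.3 s.
2. the shutter is held out with its pointer at the green clip (y of pointer in the frame of green_clip between -0.006 and 0.006 m and contact force between the fingers and shutter above 2 N and linear speed of shutter below 0.02 m/s), for 0.3 s.
At the end, for the whole second after the job is handed in: The yellow-capped jar stands upright behind the window (within 20 mm of its middle), the carousel is at its detent (within 0.1 rad) and still, and the fingers hold the shutter (over 2 N) at rest with the pointer within 6 mm of the green clip's middle along the box's front (all of step 2 and x of yellow_cap_jar in the frame of spice_box between -0.09 and -0.04 m and y of yellow_cap_jar in the frame of spice_box between -0.02 and 0.02 m and height (world z) of yellow_cap_jar below 0.03 m and angle between yellow_cap_jar's own z axis and vertical below 0.2 rad and (value of joint carousel between 0.9472 and 1.1472 rad or value of joint carousel between -1.1472 and -0.9472 rad) and velocity of joint carousel between -0.1 and 0.1 rad/s); the arm keeps its last pose, push and grip.
It fails at once if the glass in front of the box was shifted by more than 20 mm (distance of glass from where it was at the start of the episode above 0.02 m).
It fails at once if the mug in front of the box was shifted by more than 20 mm (distance of mug from where it was at the start of the episode above 0.02 m).
It fails at once if the tin in front of the box was shifted by more than 20 mm (distance of tin from where it was at the start of the episode above 0.02 m).
It also fails if it takes over 48 s, if anything falls off the work surface, if the arm or the gripper's body presses on something with over 40 N, if the wrist force passes 120 N, or if a joint passes its speed limit or range.

### The arm

A 6-joint arm with a two-finger parallel gripper is mounted at the origin on a cart in front of the work surface, level with it; the furniture and walls round the work are solid. World frame = base frame: x ahead of the robot, y to its left, z up, the work surface at z = 0. Lengths are in m, angles in rad, forces in N, time in s.
With the tool pointing down it reaches from about 0.375 to 0.9 m from the base axis. Payload 3.1 kg.
Tool frame: the origin (TCP) lies midway between the tips of the shut fingers; the grasp point (between the pads) lies 19 mm behind it (manip.grip_depth is the distance from the TCP to the grasp point, in m); z points along the fingers, y is the line along which they close (so a half turn about z gives the same grasp; the last joint's range is limited). The gripper opens to 85 mm and grips with 20 to 120 N. Pads are 22 mm wide; open, the fingers measure 114 mm over their backs; the gripper's body (76 mm by 85 mm) begins 54 mm behind the grasp point. The pads swing forward as they close: fully open they stand 13 mm farther back than shut.
Start: joints at [1.105, 0.527, 1.433, -0, 1.181, -0.178], TCP at [0.177, 0.599, 0.211] pointing down, gripper open.
Joint ranges: [-3.08, 3.08], [-0.75, 2.2], [0.22, 2.44], [-1.43, 4.57], [0, 2.65], [-2.85, 2.85]. Speed limits (rad/s): [2.79, 2.79, 3.14, 3.14, 3.14, 3.14].

### API

Orientations are given as a unit quaternion [x, y, z, w].
In Python, from station import telemetry, snapshot, manip gives the robot as it stands. The module is installed in compiled form; this text tells all that it offers.
- The arm moves only by the shell command python3 -m crank 'ROWS' [OPENING] [FORCE]. ROWS is text: rows parted by semicolons, each of 6 numbers parted by spaces: the shift along the tool's x, y, z as a fraction of full scale, then the turn, a rotation vector about the tool's x, y, z as a fraction of full scale. A call has exactly 5 rows; each row shifts and turns the commanded pose from where the row before left it, along the tool's axes as they then stand; what a row does not reach is not made up. Full scale, the value 1, is 4 cm for a shift and 90 degrees for a turn. A row lasts 1/10 s, in which the tool goes at most 50 mm and 8.59 degrees, less where a joint would pass 70% of its speed; a pose out of reach is approached as far as the arm can. A call with a number of a shift or a turn outside -1 to 1 is refused whole. A call with a gripper value outside its range is refused whole. OPENING is the opening, from -1 (shut) to 1 (fully open), set as the call begins (- or left out, the last holds). The fingers move at their own pace and stop on an object; FORCE is the grip in N (left out, the last holds). Time passes only in rows, so rows that do not move let the fingers close, or fill a call up. It gives the time, the measured TCP pose, the force, the opening and the grip force at its end, in the units of the state.
- telemetry.sense(): the state, without advancing time (a new reading comes with each control period).
- snapshot(name): name is "scene" or "side" or "wrist"; returns a dict with "image" (384x512x3 uint8, red, green, blue), "depth" (384x512 float32, m along the optical axis (not along the pixel's ray), 0 where there is no reading), "camera_matrix" (3x3 intrinsics, pixels), "rvec" (rotation vector, rad) and "tvec" (3), from world to camera coordinates, as OpenCV has them. Camera axes: x right, y down, z forward; pixel columns grow to the right and rows downward; lengths in m; the calibration is good to about 2 mm. A picture is of the moment at which its call begins.
- manip.sign_off(): hands the job in; it is judged then, once.
The state is a dict: "t": time; "q": joint angles; "qd": joint speeds; "tau": joint torques, N m; "tcp_pos": TCP position; "tool_rot": TCP orientation; "force": force on the tool from outside, world axes, zero at the start; "ft_torque": the same for the moment, N m; "finger_gap": opening from 0.0 (shut) to 1.0 (fully open); "gripper_force": force on a finger pad.
Only numpy, scipy, OpenCV 4.12 (cv2) and the standard library are available. Lean on these libraries where they do the work, as an engineer would, in place of code of your own. Each camera call takes 0.05 s, during which the arm holds its last target. There are 200 camera calls.

## Working session

There is one attempt and no reset: what is moved stays moved. The work goes in short steps, Python scripts to look and compute and a shell command to move; the robot and the scene stay as the last step left them, time stands still between calls to the robot, and variables do not carry over. Pictures are saved under pics/ and viewed, at most 10 in all, crops included, and the job is handed in when it is done.

```bash
mkdir -p pics
cat > h.py <<'E'
import numpy as np,cv2
from station import telemetry,snapshot,manip
from scipy.spatial.transform import Rotation as R
def snap(n):
    s=snapshot(n); np.savez('%s.npz'%n,**s); return s
def load(n): return dict(np.load('%s.npz'%n))
def px2w(s,u,v,z=None):
    K=s['camera_matrix'];M=cv2.Rodrigues(s['rvec'])[0];t=s['tvec'].ravel()
    r=np.linalg.inv(K)@[u,v,1.]; c=-M.T@t; d=M.T@r
    if z is None: return c+d*s['depth'][int(v),int(u)]
    return c+d*(z-c[2])/d[2]
def w2px(s,p):
    return cv2.projectPoints(np.array(p,float).reshape(-1,1,3),s['rvec'],s['tvec'],s['camera_matrix'],None)[0].reshape(-1,2)
E
python3 - <<'E'
from h import *
ims=[]
for n in ['scene','side']:
    s=snap(n); cv2.imwrite('pics/%s0.png'%n,cv2.resize(s['image'][:,:,::-1],(780,585),interpolation=cv2.INTER_CUBIC))
s=telemetry.sense(); print(s); print(R.from_quat(s['tool_rot']).as_matrix().round(3), manip.grip_depth)
E
```

```text
{'t': 0.1, 'q': array([ 1.10553606e+00,  5.28358980e-01,  1.43380688e+00, -7.92038631e-06,
        1.18140260e+00, -1.78470792e-01]), 'qd': array([-0.00331049, -0.00198286, -0.00324307,  0.00019824, -0.00164451,
        0.00135483]), 'tau': array([-1.72292366e-04, -4.43304920e+01, -1.78586286e+01, -2.34800982e-04,
        3.88751883e-03, -9.28833032e-06]), 'tcp_pos': array([0.17643335, 0.59884936, 0.20982985]), 'tool_rot': array([ 1.42902268e-01,  9.89736311e-01, -9.38325966e-04, -3.09034708e-04]), 'force': array([-0.00338317, -0.18741493, -0.98277269]), 'ft_torque': array([ 0.02229738, -0.02460953, -0.02464866]), 'gripper_force': 0.0, 'finger_gap': 0.9983738151964826}
[[-0.959  0.283 -0.001]
 [ 0.283  0.959 -0.002]
 [ 0.    -0.002 -1.   ]] 0.0187
```

View pics/scene0.png

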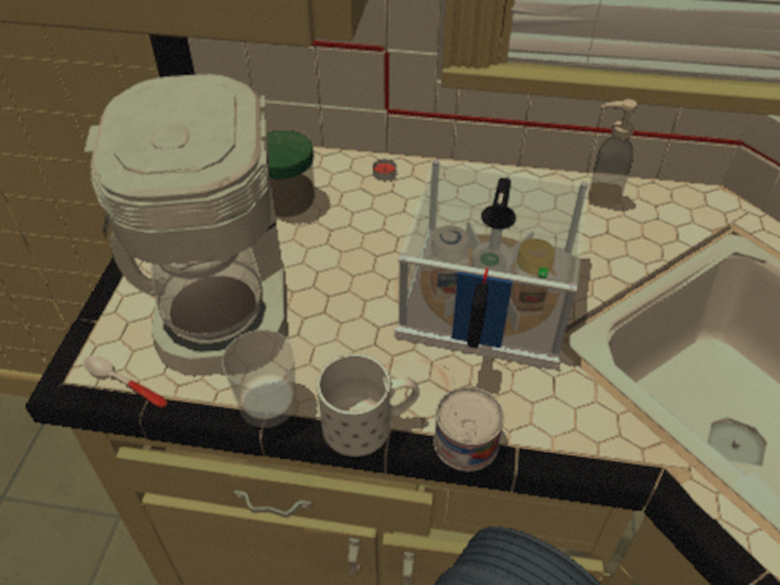

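View pics/side0.png

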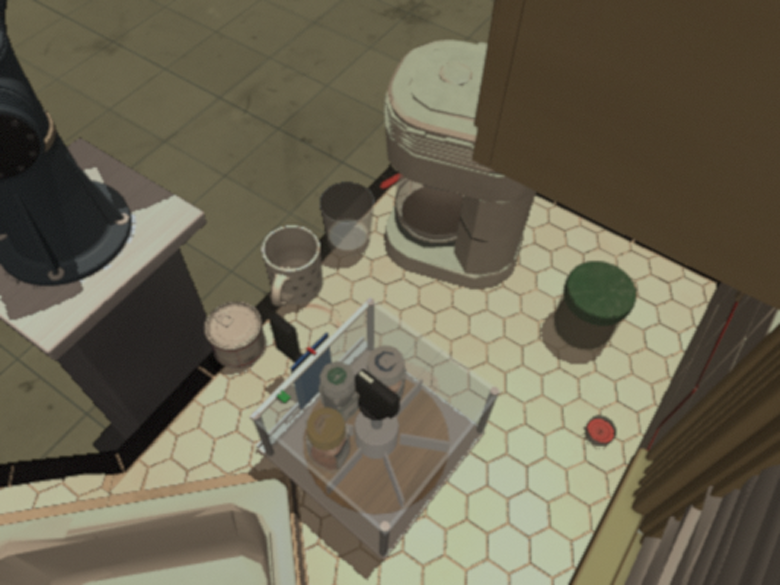

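The yellow cap is on the box's right in both views (scene ~(536,255), side ~(327,428)), so the carousel must go to -1.047. The clip is at about (543,272) in the scene view. I'll enlarge both views to get the pose.

Run:
```python
from h import *
a=load('scene')['image'][100:240,250:400,::-1]; b=load('side')['image'][190:370,160:335,::-1]
cv2.imwrite('pics/a.png',cv2.resize(a,(640,597),interpolation=cv2.INTER_CUBIC))
cv2.imwrite('pics/b.png',cv2.resize(b,(583,600),interpolation=cv2.INTER_CUBIC))
```

```text
(no output)
```

View pics/a.png

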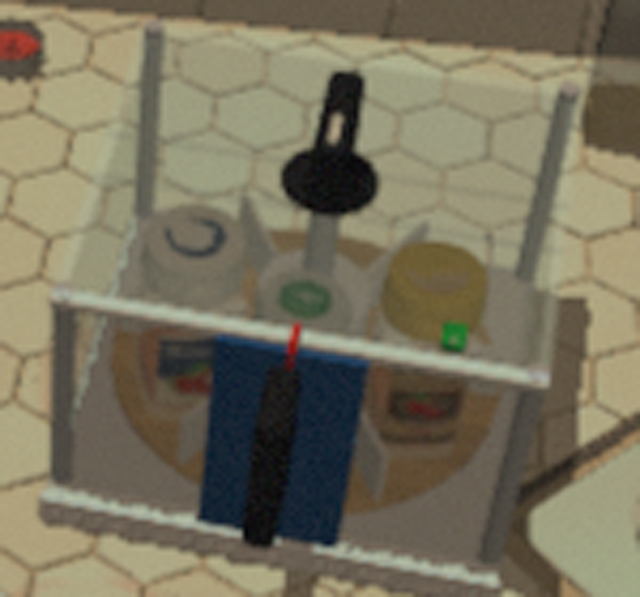

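View pics/b.png

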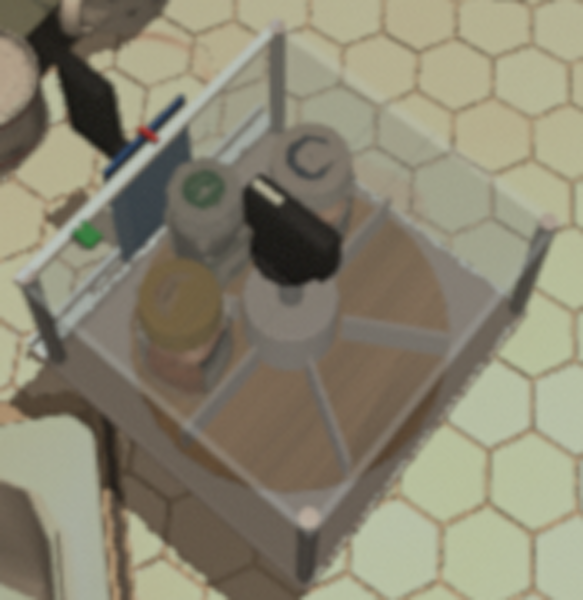

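```bash
cat > fit.py <<'E'
from h import *
from scipy.optimize import least_squares
A=load('scene');B=load('side')
fa=lambda u,v:(250+(u+.5)/(640/150)-.5,100+(v+.5)/(597/140)-.5)
fb=lambda u,v:(160+(u+.5)/(583/175)-.5,190+(v+.5)/(600/180)-.5)
obs=[]
P=lambda x,y,z:(x,y,z)
for (p,q,r) in [((-.097,.103,.134),(62,294),(278,25)),((-.097,-.103,.134),(545,379),(27,275)),((.097,.103,.132),(153,28),(549,225)),((.097,-.103,.132),(567,92),(308,517))]:
    obs+=[(A,p,fa(*q)),(B,p,fb(*r))]
def W(th,p): c,s=np.cos(th[2]),np.sin(th[2]); p=np.array(p); return np.array([th[0]+c*p[0]-s*p[1],th[1]+s*p[0]+c*p[1],p[2]])
f=lambda th:np.concatenate([w2px(S,W(th,p))[0]-o for S,p,o in obs])
r=least_squares(f,[.6,-.05,-.1]); th=r.x
print('pose',th.round(4),'res',r.fun.round(1))
def tri(a,b):
    M=[S['camera_matrix']@np.c_[cv2.Rodrigues(S['rvec'])[0],S['tvec'].ravel()] for S in (A,B)]
    X=cv2.triangulatePoints(*M,np.array(fa(*a)).reshape(2,1),np.array(fb(*b)).reshape(2,1)).ravel();return X[:3]/X[3]
def loc(w): c,s=np.cos(th[2]),np.sin(th[2]); d=w[:2]-th[:2]; return np.array([c*d[0]+s*d[1],-s*d[0]+c*d[1],w[2]])
if __name__=='__main__':
    for n,a,b in [('clip',(455,335),(89,235)),('ptr tip',(298,328),(156,140)),('ycap',(437,268),(178,300))]:
        w=tri(a,b);print(n,w.round(4),loc(w).round(4))
    for n,p in [('ptr0',(-.1,0,.14)),('clip',(-.09,-.056,.137))]: 
        u=w2px(A,W(th,p))[0]; v=w2px(B,W(th,p))[0]; print(n,(u-[250,100])*4.267,(v-[160,190])*3.333)
    print('clip z', [loc(px2w(A,*fa(455,333),.135)).round(4), loc(px2w(B,*fb(89,235),.135)).round(4)])
    print('ptr', [loc(px2w(A,*fa(297,335),.137)).round(4), loc(px2w(B,*fb(150,134),.137)).round(4)])
    print('knob',W(th,(0,0,.163)),'handle',W(th,(-.148,0,.13)), w2px(A,W(th,(0,0,.138))),fa(330,180), 'tick side',w2px(B,W(th,(-.026,0,.178))),fb(266,190))
    # obstacles: heights near
    for n,u,v,z in [('glass',258,350,.093),('mug',354,373,.091),('tin',470,410,.058)]: print(n,px2w(A,u*512/780,v*384/585,z).round(3))
E
python3 fit.py
```

```text
pose [ 0.6075 -0.0032 -0.0874] res [-2.3  0.4 -0.1 -2.  -0.1  0.6 -2.8  0.3 -1.9 -0.4  2.5 -1.5  2.1 -0.2
  0.2  3.6]
clip [ 0.5187 -0.0602  0.1382] [-0.0834 -0.0645  0.1382]
ptr tip [0.5128 0.0039 0.138 ] [-0.0949 -0.0011  0.138 ]
ycap [ 0.574  -0.0553  0.1224] [-0.0288 -0.0548  0.1224]
ptr0 [292.01129175 331.16020473] [149.01229939 130.42893163]
clip [430.01610992 342.90418231] [ 90.0287968  216.29199744]
clip z [array([-0.0791, -0.0647,  0.135 ]), array([-0.0847, -0.0633,  0.135 ])]
ptr [array([-0.0981, -0.0014,  0.137 ]), array([-1.003e-01, -1.000e-04,  1.370e-01])]
knob [ 0.60747379 -0.00320877  0.163     ] handle [0.46003821 0.0097044  0.13      ] [[326.57630904 141.81252313]] (326.9609375, 141.8283082077052) tick side [[235.41522647 243.61427774]] (239.49571183533448, 246.65)
glass [0.389 0.249 0.093]
mug [0.376 0.136 0.091]
tin [0.37  0.005 0.058]
```

```bash
python3 -m crank '0 0 -1 0 0 -0.064; 0 0 -1 0 0 -0.064; -0.2 -1 0 0 0 0; -0.2 -1 0 0 0 0; -0.2 -1 0 0 0 0' 1 40; python3 -m crank '-0.54 -0.98 0 0 0 0;-0.54 -0.98 0 0 0 0;-0.54 -0.98 0 0 0 0;-0.54 -0.98 0 0 0 0;0 0 0 0 0 0'
```

```text
t: 0.6
tcp_pos: [0.1902, 0.4763, 0.2905]
tool_rot: [0.042, 0.999, -0.0, 0.0]
force: [0.6, -0.5, 0.9]
finger_gap: 0.998
gripper_force: 0.0
t: 1.1
tcp_pos: [0.2642, 0.3102, 0.2904]
tool_rot: [0.046, 0.999, -0.001, -0.0]
force: [0.3, 0.2, 0.2]
finger_gap: 1.002
gripper_force: 0.0
```

```bash
python3 -m crank '-0.5 -0.79 0 0 0 0;-0.5 -0.79 0 0 0 0;-0.5 -0.79 0 0 0 0;-0.58 -0.95 0 0 0 0;-0.58 -0.95 0 0 0 0'; python3 -m crank '-0.62 -0.87 0 0 0 0;-0.62 -0.87 0 0 0 0;-0.62 -0.87 0 0 0 0;-1 0 0 0 0 0;-1 0 0 0 0 0';python3 -m crank '0 0 0 0 0 0;0 0 0 0 0 0;0 0 0 0 0 0;0 0 0 0 0 0;0 0 0 0 0 0'
python3 - <<'E'
from h import *
from fit import W,th
s=snap('wrist');cv2.imwrite('pics/w1.png',cv2.resize(s['image'][:,:,::-1],(780,585),interpolation=cv2.INTER_CUBIC))
k=780/512
for p in [(-.097,.105,.134),(-.097,-.105,.134),(-.1,0,.137),(-.028,0,.178),(.028,0,.178),(-.148,0,.15),(-.084,-.0645,.137)]: print(p,(w2px(s,W(th,p))*k).round())
E
```

```text
t: 1.6
tcp_pos: [0.3548, 0.1344, 0.2907]
tool_rot: [0.042, 0.999, 0.0, 0.0]
force: [0.7, 0.8, -0.6]
finger_gap: 0.999
gripper_force: 0.0
t: 2.1
tcp_pos: [0.5006, 0.017, 0.2905]
tool_rot: [0.044, 0.999, 0.0, -0.0]
force: [0.2, 0.1, 0.3]
finger_gap: 1.0
gripper_force: 0.0
t: 2.6
tcp_pos: [0.4984, 0.0183, 0.291]
tool_rot: [0.043, 0.999, 0.0, 0.0]
force: [1.1, 0.6, 0.7]
finger_gap: 0.998
gripper_force: 0.0
pose [ 0.6075 -0.0032 -0.0874] res [-2.3  0.4 -0.1 -2.  -0.1  0.6 -2.8  0.3 -1.9 -0.4  2.5 -1.5  2.1 -0.2
  0.2  3.6]
(-0.097, 0.105, 0.134) [[519. 269.]]
(-0.097, -0.105, 0.134) [[228. 268.]]
(-0.1, 0, 0.137) [[373. 265.]]
(-0.028, 0, 0.178) [[372. 384.]]
(0.028, 0, 0.178) [[373. 452.]]
(-0.148, 0, 0.15) [[372. 201.]]
(-0.084, -0.0645, 0.137) [[285. 286.]]
```

View pics/w1.png

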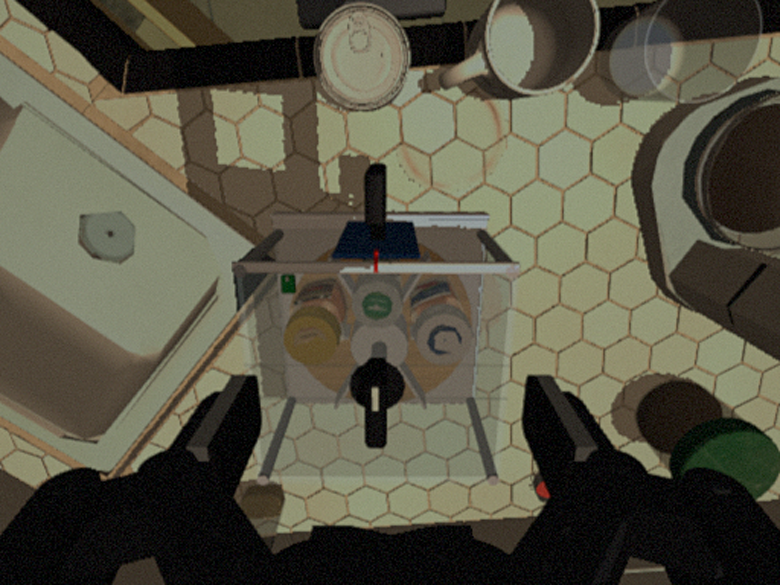

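```bash
python3 -m crank '-0.91 -0.09 0 0 0 0;-0.91 -0.09 0 0 0 0;-0.91 -0.08 0 0 0 0;0 0 0.5 0 0 0;0 0 0.5 0 0 0'; python3 -m crank '0 0 0.9 0 0 0;0 0 0.9 0 0 0;0 0 0.6 0 0 0;0 0 0.28 0 0 0;0 0 0 0 0 0';python3 -m crank '0 0 0 0 0 0;0 0 0 0 0 0;0 0 0 0 0 0;0 0 0 0 0 0;0 0 0 0 0 0' -1 60;python3 -m crank '0 0 0 0 0 0;0 0 0 0 0 0;0 0 0 0 0 0;0 0 0 0 0 0;0 0 0 0 0 0'
```

```text
t: 3.15
tcp_pos: [0.6085, -0.0023, 0.2507]
tool_rot: [0.043, 0.999, -0.0, 0.001]
force: [-0.0, -0.2, -0.4]
finger_gap: 0.999
gripper_force: 0.0
t: 3.65
tcp_pos: [0.6061, -0.0018, 0.1422]
tool_rot: [0.043, 0.999, 0.0, -0.002]
force: [-0.1, -0.7, 1.0]
finger_gap: 0.999
gripper_force: 0.0
t: 4.15
tcp_pos: [0.6076, -0.0026, 0.1445]
tool_rot: [0.043, 0.999, -0.001, 0.001]
force: [-1.1, 0.4, -2.1]
finger_gap: 0.165
gripper_force: 58.7
t: 4.65
tcp_pos: [0.6076, -0.0026, 0.1445]
tool_rot: [0.043, 0.999, -0.0, 0.001]
force: [-1.1, -2.1, 5.7]
finger_gap: 0.167
gripper_force: 59.9
```

```bash
python3 -m crank '0 0 0 0 0 0.03;0 0 0 0 0 0.05;0 0 0 0 0 0.05;0 0 0 0 0 0.05;0 0 0 0 0 0.05'; python3 -m crank '0 0 0 0 0 0.05;0 0 0 0 0 0.05;0 0 0 0 0 0.05;0 0 0 0 0 0.05;0 0 0 0 0 0.05';python3 -m crank '0 0 0 0 0 0.05;0 0 0 0 0 0.05;0 0 0 0 0 0.05;0 0 0 0 0 0.03;0 0 0 0 0 0.01';python3 -m crank '0 0 0 0 0 0;0 0 0 0 0 0;0 0 0 0 0 0;0 0 0 0 0 0;0 0 0 0 0 0'
python3 - <<'E'
from h import *
s=snap('scene');print(telemetry.sense()['ft_torque'])
cv2.imwrite('pics/s2.png',cv2.resize(s['image'][100:240,250:400,::-1],(640,597),interpolation=cv2.INTER_CUBIC))
E
```

```text
t: 5.15
tcp_pos: [0.6076, -0.0026, 0.1445]
tool_rot: [0.223, 0.975, -0.0, 0.001]
force: [-2.2, -1.8, 5.4]
finger_gap: 0.168
gripper_force: 59.9
t: 5.65
tcp_pos: [0.6076, -0.0026, 0.1445]
tool_rot: [0.409, 0.913, -0.0, 0.001]
force: [-1.1, -1.5, 5.7]
finger_gap: 0.168
gripper_force: 59.9
t: 6.15
tcp_pos: [0.6076, -0.0026, 0.1445]
tool_rot: [0.539, 0.842, -0.0, 0.001]
force: [-1.6, -2.0, 5.7]
finger_gap: 0.171
gripper_force: 59.9
t: 6.65
tcp_pos: [0.6076, -0.0026, 0.1445]
tool_rot: [0.539, 0.842, -0.0, 0.001]
force: [-1.3, -2.4, 7.2]
finger_gap: 0.167
gripper_force: 59.9
[-0.34215901  0.31559093  0.01995693]
```

View pics/s2.png

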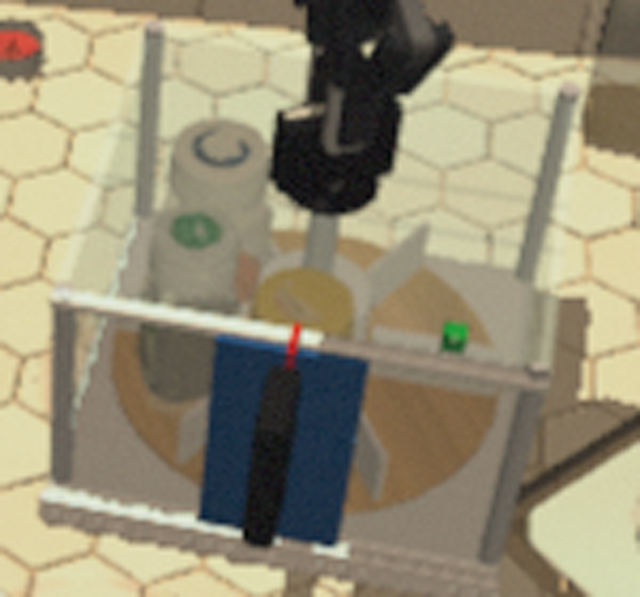

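The yellow cap is now behind the window at (300,305), the shutter is shut, and the knob torque is near zero. Next I release the knob and go to the handle.

```bash
python3 -m crank '0 0 0 0 0 0;0 0 0 0 0 0;0 0 0 0 0 0;0 0 0 0 0 0;0 0 0 0 0 0' 1;python3 -m crank '0 0 0 0 0 0;0 0 -0.4 0 0 0;0 0 -0.7 0 0 0;0 0 -0.7 0 0 0;0 0 -0.7 0 0 -0.07';python3 -m crank '0 0 0 0 0 -0.09;0 0 0 0 0 -0.09;0 0 0 0 0 -0.09;0 0 0 0 0 -0.09;0 0 0 0 0 -0.09';python3 -m crank '0 0 0 0 0 -0.09;0 0 0 0 0 -0.06;0 0 0 0 0 0;0 0 0 0 0 0;0 0 0 0 0 0';python3 -m crank '0.7 0 0 0 0 0;0.9 0 0 0 0 0;0.9 0 0 0 0 0;0.9 0 0 0 0 0;0.32 0.03 0 0 0 0'
python3 -m crank '0 0 0 0 0 0;0 0 0 0 0 0;0 0 0 0 0 0;0 0 0 0 0 0;0 0 0 0 0 0'
python3 - <<'E'
from h import *
s=snap('wrist')
cv2.imwrite('pics/w3.png',cv2.resize(s['image'][:,:,::-1],(780,585),interpolation=cv2.INTER_CUBIC))
E
```

```text
t: 7.2
tcp_pos: [0.6072, -0.0019, 0.1433]
tool_rot: [0.539, 0.842, -0.0, -0.0]
force: [0.2, -0.4, 0.3]
finger_gap: 0.99
gripper_force: 0.0
t: 7.7
tcp_pos: [0.607, -0.002, 0.2444]
tool_rot: [0.491, 0.871, -0.0, -0.0]
force: [0.4, 0.6, 0.2]
finger_gap: 1.004
gripper_force: 0.0
t: 8.2
tcp_pos: [0.6071, -0.0019, 0.2435]
tool_rot: [0.157, 0.988, 0.0, -0.0]
force: [-0.1, -0.3, -0.0]
finger_gap: 0.999
gripper_force: 0.0
t: 8.7
tcp_pos: [0.6072, -0.002, 0.2435]
tool_rot: [0.044, 0.999, 0.0, -0.0]
force: [0.3, -0.1, 0.1]
finger_gap: 0.996
gripper_force: 0.0
t: 9.2
tcp_pos: [0.4551, 0.0127, 0.2433]
tool_rot: [0.043, 0.999, 0.0, -0.002]
force: [0.3, -0.6, -0.3]
finger_gap: 1.001
gripper_force: 0.0
t: 9.7
tcp_pos: [0.46, 0.0117, 0.2433]
tool_rot: [0.043, 0.999, -0.0, 0.0]
force: [-0.2, -0.3, 0.3]
finger_gap: 1.0
gripper_force: 0.0
```

View pics/w3.png

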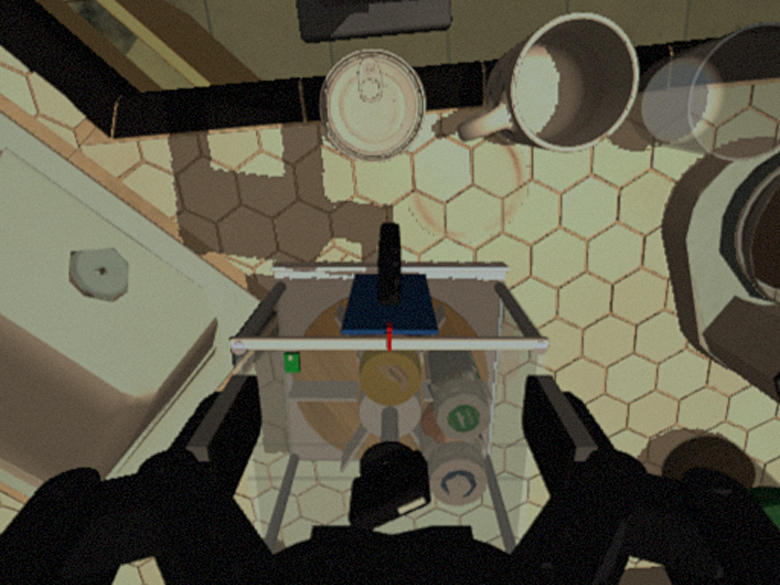

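Carousel sits in its detent and the yellow cap is at the window (390,372). The handle (390,265) is centred between the fingers. Next I descend and grip it.

```bash
python3 -m crank '0 0 0.8 0 0 0;0 0 0.9 0 0 0;0 0 0.8 0 0 0;0 0 0.5 0 0 0;0 0 0.3 0 0 0';python3 -m crank '0 0 0 0 0 0;0 0 0 0 0 0;0 0 0 0 0 0;0 0 0 0 0 0;0 0 0 0 0 0' -1 70;python3 -m crank '0 0 0 0 0 0;0 0 0 0 0 0;0 0 0 0 0 0;0 0 0 0 0 0;0 0 0 0 0 0'
```

```text
t: 10.25
tcp_pos: [0.4584, 0.012, 0.1096]
tool_rot: [0.043, 0.999, 0.0, -0.001]
force: [0.4, -0.3, 0.5]
finger_gap: 1.001
gripper_force: 0.0
t: 10.75
tcp_pos: [0.4596, 0.0106, 0.1124]
tool_rot: [0.042, 0.999, -0.002, 0.001]
force: [-7.3, -14.1, 16.1]
finger_gap: 0.149
gripper_force: 50.2
t: 11.25
tcp_pos: [0.4595, 0.0105, 0.1126]
tool_rot: [0.042, 0.999, -0.001, 0.001]
force: [-2.0, -5.4, 4.2]
finger_gap: 0.142
gripper_force: 70.5
```

```bash
python3 -m crank '0 -0.1 0 0 0 0;0 -0.2 0 0 0 0;0 -0.2 0 0 0 0;0 -0.2 0 0 0 0;0 -0.2 0 0 0 0';python3 -m crank '0 -0.2 0 0 0 0;0 -0.2 0 0 0 0;0 -0.15 0 0 0 0;0 -0.1 0 0 0 0;0 -0.05 0 0 0 0';python3 -m crank '0 0 0 0 0 0;0 0 0 0 0 0;0 0 0 0 0 0;0 0 0 0 0 0;0 0 0 0 0 0'
python3 - <<'E'
from h import *
t=telemetry.sense();d=(t['tcp_pos']-[.4595,.0105,.1126])[:2];print('moved along box y',d@[.0873,.996],'x',d@[.996,-.0873])
a=snap('scene')['image'][100:240,250:400,::-1];b=snap('side')['image'][220:290,160:250,::-1]
c=np.zeros((373,800,3),np.uint8);c[:,:400]=cv2.resize(a,(400,373),interpolation=cv2.INTER_CUBIC);c[:311,400:]=cv2.resize(b,(400,311),interpolation=cv2.INTER_CUBIC)
cv2.imwrite('pics/p4.png',c)
E
```

```text
t: 11.75
tcp_pos: [0.4566, -0.0229, 0.1125]
tool_rot: [0.043, 0.999, 0.001, 0.001]
force: [0.5, 6.8, 6.2]
finger_gap: 0.146
gripper_force: 70.7
t: 12.25
tcp_pos: [0.4541, -0.0504, 0.1125]
tool_rot: [0.044, 0.999, 0.001, 0.001]
force: [2.0, 8.4, 7.3]
finger_gap: 0.145
gripper_force: 70.8
t: 12.75
tcp_pos: [0.4542, -0.0502, 0.1125]
tool_rot: [0.044, 0.999, 0.001, 0.001]
force: [1.1, 7.9, 6.7]
finger_gap: 0.143
gripper_force: 70.8
moved along box y -0.060880382590692415 x 3.407321704401722e-05
```

View pics/p4.png

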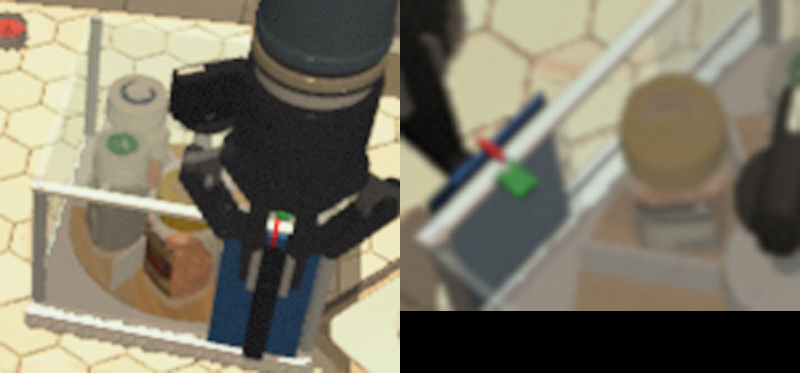

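Side and scene agree: the pointer (276,220) is about 3 mm short of the clip's middle (283,216). I'll pull 3 mm further.

```bash
python3 -m crank '0 -0.04 0 0 0 0;0 -0.04 0 0 0 0;0 0 0 0 0 0;0 0 0 0 0 0;0 0 0 0 0 0';python3 -m crank '0 0 0 0 0 0;0 0 0 0 0 0;0 0 0 0 0 0;0 0 0 0 0 0;0 0 0 0 0 0'
python3 - <<'E'
from h import *
t=telemetry.sense();d=(t['tcp_pos']-[.4595,.0105,.1126])[:2];print('moved',d@[.0873,.996])
a=snap('scene')['image'][165:205,330:380,::-1];b=snap('side')['image'][240:280,170:220,::-1]
cv2.imwrite('pics/p5.png',np.hstack([cv2.resize(i,(400,320),interpolation=cv2.INTER_CUBIC) for i in (a,b)]))
E
```

```text
t: 13.35
tcp_pos: [0.4539, -0.0533, 0.1125]
tool_rot: [0.044, 0.999, 0.001, 0.001]
force: [0.8, 8.0, 7.6]
finger_gap: 0.144
gripper_force: 70.8
t: 13.85
tcp_pos: [0.454, -0.0533, 0.1125]
tool_rot: [0.044, 0.999, 0.001, 0.001]
force: [1.5, 7.6, 6.9]
finger_gap: 0.142
gripper_force: 70.8
moved -0.06401662334051321
```

View pics/p5.png

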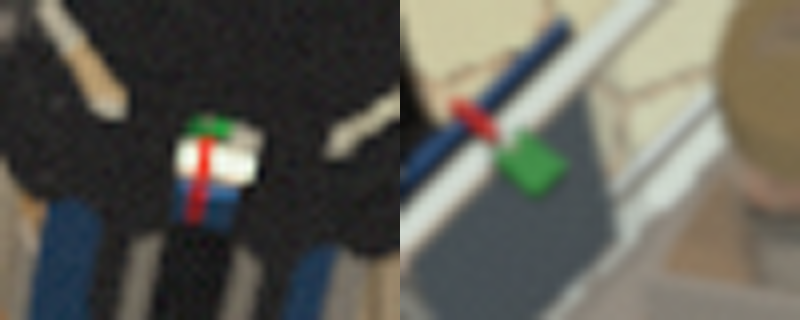

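```bash
python3 -c "
from station import manip; print(manip.sign_off())"
```

```text
the job is handed in; nothing more can be done
None
```

I turned the yellow-capped jar into its detent behind the window with the shutter shut, then pulled the shutter about 64 mm. I handed the job in at about 14 s with the gripper still holding it, the pointer level with the green clip in both camera views; the sign-off returned no verdict.

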